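# Hold a detector head against a spectrometer port while it is screwed down

## Robot

A 6-joint arm with a two-finger parallel gripper is mounted at the origin on a cart in front of the work surface, level with it; the furniture and walls round the work are solid. World frame = base frame: x ahead of the robot, y to its left, z up, the work surface at z = 0. Lengths are in mm, angles in rad, forces in N, time in s.
With the tool pointing down it reaches from about 350 to 975 mm from the base axis. Payload 7.1 kg.
Tool frame: the origin (TCP) lies on the front face of the gripper's body, between the roots of the fingers; the fingertips stand 80 mm ahead of it and the grasp point (between the pads) lies 61 mm ahead of it (env.tips_ahead is the distance from the TCP to the fingertips, in mm); z points along the fingers, y is the direction in which the jaws open and shut (so a half turn about z gives the same grasp; the last joint's range is limited). The gripper opens to 88 mm and grips with 3 to 60 N. Pads are 20 mm wide; open, the fingers measure 115 mm over their backs; the gripper's body (75 mm by 178 mm) begins 61 mm behind the grasp point.
Start: joints at [-1.328, 0.423, 1.63, -0, 1.089, -0.019], TCP at [161.781, -603.682, 302.675] pointing down, gripper open.
Joint ranges: [-3, 3], [-0.9, 2.11], [0.09, 2.58], [-1.31, 4.45], [0.11, 2.69], [-2.54, 2.54]. Speed limits (rad/s): [2.39, 2.39, 3.01, 3.14, 3.14, 3.14].

## Interface

Orientations are given as a unit quaternion [x, y, z, w].
In Python, from station import env, set_gripper, viewer, workorder gives the robot as it stands. Calls block until the motion is done:
- env.reach(position, orientation): joint-space move of the TCP to a pose.
- env.move_l(position, rot=None, rate=150, f_stop=None): straight line of the TCP; rot=None keeps the orientation; rate is the mean speed in mm/s. With f_stop (N) it stops when the force on the tool has changed by that much, and returns True; else False.
- env.move_joints(angles): joint-space move.
- set_gripper(opening): finger opening in mm; the grip force is fixed at half the most; returns when the fingers have stopped.
- env.hold(seconds).
- env.ik(position, orientation): joint angles nearest the present ones, or None.
- env.read_state(): the state.
- viewer.camera(name): name is "side" or "top" or "wrist"; returns the picture (480x640x3 uint8, blue, green, red); there is no depth.
- viewer.camera_params(name): a dict with "fx", "fy", "cx", "cy" (pixels), "pose" (4x4, takes a point from camera to world coordinates); the wrist camera has in their place "tool_from_camera" (4x4, takes a point from camera to tool coordinates, whose origin is the TCP and whose axes are the flange's). Camera axes: x right, y up, looking along -z (the intrinsics and any distortion apply to the point x, -y, -z); pixel columns grow to the right and rows downward; lengths in mm; the calibration is good to about 2 mm. A picture is of the moment at which its call begins: read the wrist's pose just before it. camera_params takes no time and is no camera call.
A pose or a line that the arm cannot do raises env.IKError and nothing moves.
- workorder.sign_off(): hands the job in, once; it reports no verdict.
The state is a dict: "time_s": time; "qpos": joint angles; "dq": joint speeds; "tau": joint torques, N m; "tool_pos": TCP position; "orientation": TCP orientation; "force": force on the tool from outside, world axes, zero at the start; "wrist_torque": the same for the moment, N m; "width": finger opening in mm.
Only numpy, scipy, OpenCV 4.12 (cv2) and the standard library are available. Lean on these libraries where they do the work, as an engineer would, in place of code of your own. Each camera call takes 0.05 s, during which the arm holds its last target.

## Task

Fit the dark detector head to the spectrometer: set it on the flat bed in front of the port with its round nose towards the port, and while the nose is still outside push it sideways until the whole edge of its foot lies flush along the guide fence. Then slide it along the fence so that the nose enters the port and its flange presses the sprung collar in about half-way (about 4 mm, a steady 10 newtons), never hard to its end stop. Finish holding it there with that push, because a colleague will now tighten the foot screws; leave the hex key, screw dish, dust cap and objective case where they are.

Things in the scene. Friction and masses are not known exactly. Their poses are not given: they have to be found in the camera images.
- head_center (a point): Centre (half-way up) of the loose detector head, about 0.35 kg: dark grey block on a wider aluminium foot. x towards its nose, y to its left, z up. Foot 72 (x) x 64 (y) x 9 mm, underside 32 mm below this point, side edges at y = +-32 mm. Block 42 mm wide (y), x = -35 to +28 mm, its top 32 mm above this point; grip it across this width, about 13 mm above this point.
- head_nose (a point): Tip of the head's bright round nose, 28 mm in diameter, on the nose axis: 50 mm ahead (x) of and 4 mm above head_center; same axes. The nose stands 14 mm out of a black round flange, 53 mm in diameter, whose front face (36 mm ahead of head_center) presses the collar. The foot slides on the bed with plain friction; bearing down on the head makes it drag and pitch.
- unit: The spectrometer, fixed to the worktop: grey case, slate-blue lid, black front plate; 155 mm deep, 148 mm wide, 84 mm high. Origin on the worktop under the port's centre, in the plane of the front plate's face; x points into the case (the way the head is pushed), y left, z up. In front lies the aluminium bed: x = -126 to 0, y = -60 to +56 mm, its top 12 mm above the worktop.
- fence (a point): Middle of the guiding face's top edge of the black guide fence on the bed, at x = -66, y = -32, z = 26 mm of unit; same axes. The fence runs 52 mm to either side along x, stands 14 mm above the bed and faces +y. A foot flush along it (head_center 32 mm in +y of the face) has its nose in line with the port.
- port_center (a point): Centre of the port in the front plate's face, 48 mm above the worktop; axes as unit. The bore is 36 mm in diameter and 18 mm deep.
- collar (a joint): Sprung light-seal collar of the port: grey ring, 47 mm outside and 36 mm inside diameter, 8 mm proud of the front plate's face when free. Value = how far it is pushed in (m): 0 free, 0.008 flush at its hard stop. The spring gives 2 N at first touch and 2 N more per mm (10 N at 4 mm) and pushes the head back out when let go.
- screw_dish: Small round steel dish with screws, 62 mm across, 14 mm high, origin under its centre; on the worktop on the fence side of the bed. Leave alone.
- hex_key: Dark L-shaped hex key lying on the worktop beyond the screw dish, 96 x 32 x 6 mm, origin about the middle of its long arm. Leave alone.
- dust_cap: Black dust cap, 31 mm across, 14 mm high, origin under its centre, on the worktop on the open side of the bed. Leave alone.
- objective_case: Round white case with black lid, 37 mm across, 58 mm high, origin under its centre. Leave alone.
Things that resemble listed ones, but are neither listed nor needed, are in the scene too. What is shaped like the part that bears head_center but blue is not meant.

How it is judged (in metres and radians):
On the way, in this order (a step that is already met when the one before it is completed fails the run):
1. the head is lifted clear of the worktop (height (world z) of head_center above 0.065 m), for 0.2 s.
2. the head stands on the bed with its nose still outside the port, its foot flush along the guide fence (within 1.8 mm and 2 degrees) (z of head_center in the frame of unit between 0.042 and 0.046 m and x of head_center in the frame of unit between -0.115 and -0.059 m and y of head_center in the frame of unit between -0.002 and 0.0018 m and angle between the x axis of head_center and the x axis of unit, either way round below 0.035 rad), for 0.2 s.
At the end, for the whole second after the job is handed in: The head stands flat on the bed, nose in the port, its foot within 1.8 mm and 2 degrees of flush along the fence, and the robot holds the collar pushed in by 2 to 6 mm (a push of 6 to 14 N) through the last second (value of joint collar between 0.002 and 0.006 m and x of head_center in the frame of unit between -0.044 and -0.036 m and y of head_center in the frame of unit between -0.002 and 0.0018 m and z of head_center in the frame of unit between 0.042 and 0.046 m and angle between the x axis of head_center and the x axis of unit, either way round below 0.035 rad and angle between head_center's own z axis and vertical below 0.04 rad); the arm keeps its last pose, push and grip.
It fails at once if the collar is driven to its hard stop (more than 7.5 mm in) (value of joint collar above 0.0075 m).
It fails at once if the screw dish, hex key, dust cap or objective case is moved by more than 20 mm (distance of any of screw_dish, hex_key, dust_cap, objective_case from where it was at the start of the episode above 0.02 m).
It also fails if it takes over 54 s, if anything falls off the work surface, if the arm or the gripper's body presses on something with over 40 N, if the wrist force passes 120 N, or if a joint passes its speed limit or range.

## Working session

There is one attempt and no reset: what is moved stays moved. The work goes in short steps, each a Python script; the robot and the scene stay as the last script left them, time stands still between calls to the robot, and variables do not carry over. Pictures are saved under pics/ and viewed, and the job is handed in when it is done.

```bash
ls; mkdir -p pics
python3 - <<'E'
from station import env, viewer
import cv2
for n in ("side","top","wrist"):
    s=env.read_state(); im=viewer.camera(n); cv2.imwrite(f"pics/{n}0.png",im)
    p=viewer.camera_params(n); print(n,p)
print(s)
E
```

```text
pics
side {'fx': 569.3210303576205, 'fy': 569.3210303576205, 'cx': 310.5226123491482, 'cy': 239.54586320092082, 'pose': array([[-9.09029444e-01,  1.79385250e-01, -3.76146784e-01,
        -1.15457027e+02],
       [-4.16708616e-01, -4.00816474e-01,  8.15904458e-01,
         1.38671019e+03],
       [-4.40460244e-03,  8.98424781e-01,  4.39105355e-01,
         7.87592670e+02],
       [ 0.00000000e+00,  0.00000000e+00,  0.00000000e+00,
         1.00000000e+00]])}
top {'fx': 616.9990156811652, 'fy': 616.9990156811652, 'cx': 329.10357980988266, 'cy': 236.38255268532046, 'pose': array([[-1.64115107e-02,  9.84977273e-01, -1.71902398e-01,
         2.01125037e+02],
       [-9.99859923e-01, -1.67320598e-02, -4.15856855e-04,
         7.68520035e+01],
       [-3.28589077e-03,  1.71871494e-01,  9.85113898e-01,
         1.72152212e+03],
       [ 0.00000000e+00,  0.00000000e+00,  0.00000000e+00,
         1.00000000e+00]])}
wrist {'fx': 356.13667306505096, 'fy': 356.13667306505096, 'cx': 322.1385844050176, 'cy': 234.82320961116457, 'tool_from_camera': array([[-1.17443170e-03,  9.63883209e-01,  2.663226
[... 288 characters left out ...]
)}
{'time_s': 0.1, 'qpos': array([-1.32800953e+00,  4.23763988e-01,  1.63057796e+00,  3.35391579e-05,
        1.08861924e+00, -1.90100124e-02]), 'dq': array([ 5.26322678e-05, -2.94453208e-04, -1.58604098e-03,  1.30128056e-03,
       -7.19798724e-04, -1.31953600e-03]), 'tau': array([ 8.51868645e-04, -5.45611596e+01, -2.74324286e+01,  6.46067597e-02,
        1.88210676e-02, -4.63264269e-05]), 'tool_pos': array([ 161.69403034, -603.32698495,  301.99362621]), 'orientation': array([ 9.91445814e-01,  1.30517163e-01, -6.16427299e-05, -6.81649151e-04]), 'force': array([-0.4288147 , -0.15584757,  0.08364904]), 'wrist_torque': array([-0.03468344, -0.03337892,  0.05831337]), 'width': 88.13731616861816}
```

View pics/top0.png

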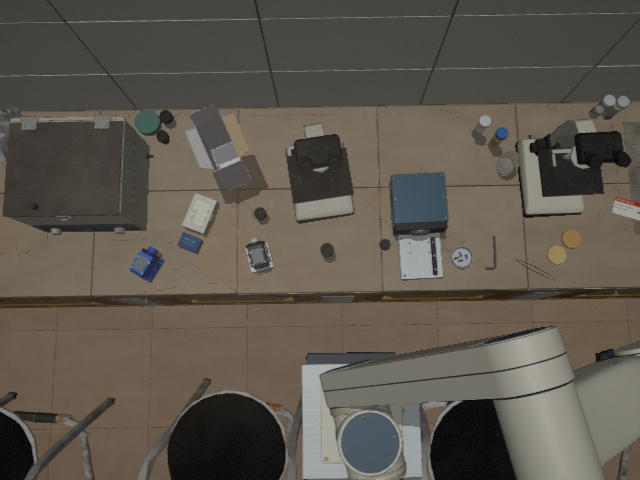

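View pics/side0.png

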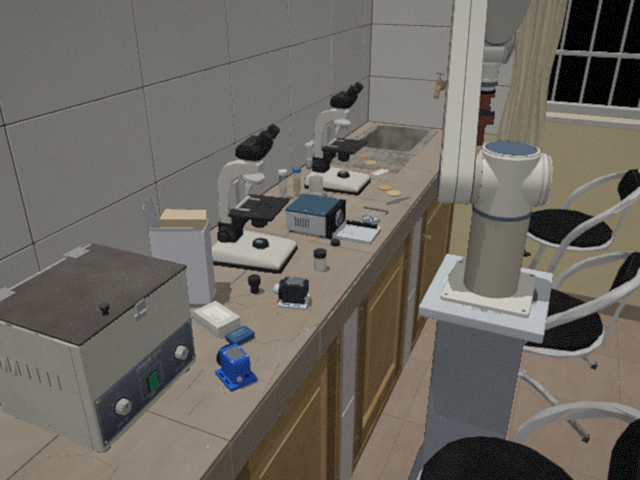

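Top view: two head-shaped items. One is dark at top px (259,255), the other blue at (147,263). The dark one on the aluminium foot fits. The unit is at (420,203), its bed at (420,257), and the fence is the black bar at (433,256). I'll confirm this with an enlarged crop.

```bash
cat > h.py <<'E'
import numpy as np, cv2
from scipy.spatial.transform import Rotation as R
from station import env, viewer, set_gripper, workorder
def campose(n,s=None):
    p=viewer.camera_params(n)
    if n!="wrist": return p,p["pose"]
    T=np.eye(4);T[:3,:3]=R.from_quat(s["orientation"]).as_matrix();T[:3,3]=s["tool_pos"]
    return p,T@p["tool_from_camera"]
def ray(p,T,uv):
    uv=np.atleast_2d(np.float64(uv))
    d=np.c_[(uv[:,0]-p["cx"])/p["fx"],-(uv[:,1]-p["cy"])/p["fy"],-np.ones(len(uv))]@T[:3,:3].T
    return T[:3,3],d
def onplane(p,T,uv,z):
    o,d=ray(p,T,uv); return o+d*((z-o[2])/d[:,2])[:,None]
def proj(p,T,X):
    X=np.atleast_2d(X); c=(X-T[:3,3])@T[:3,:3]
    return np.c_[p["cx"]+p["fx"]*c[:,0]/-c[:,2],p["cy"]-p["fy"]*c[:,1]/-c[:,2]]
E
python3 - <<'E'
from h import *
im=cv2.imread("pics/top0.png")
a=cv2.resize(im[225:285,225:300],None,fx=5,fy=5,interpolation=cv2.INTER_CUBIC)
b=cv2.resize(im[165:285,375:475],None,fx=4,fy=4,interpolation=cv2.INTER_CUBIC)
c=np.zeros((480,800,3),np.uint8);c[:300,:375]=a;c[:480,390:790]=b
cv2.imwrite("pics/crop0.png",c)
p,T=campose("top")
print(onplane(p,T,[[259,255],[147,263]],10),onplane(p,T,[[433,240],[433,277],[401,278],[443,278],[401,236]],12))
E
```

```text
[[450.17200875 274.85877727  10.        ]
 [432.85999178 588.19034186  10.        ]] [[ 484.17098148 -213.97060582   12.        ]
 [ 379.96315738 -209.24360126   12.        ]
 [ 378.66604792 -120.25719791   12.        ]
 [ 376.71128384 -236.87972332   12.        ]
 [ 497.09482537 -124.57344683   12.        ]]
```

View pics/crop0.png

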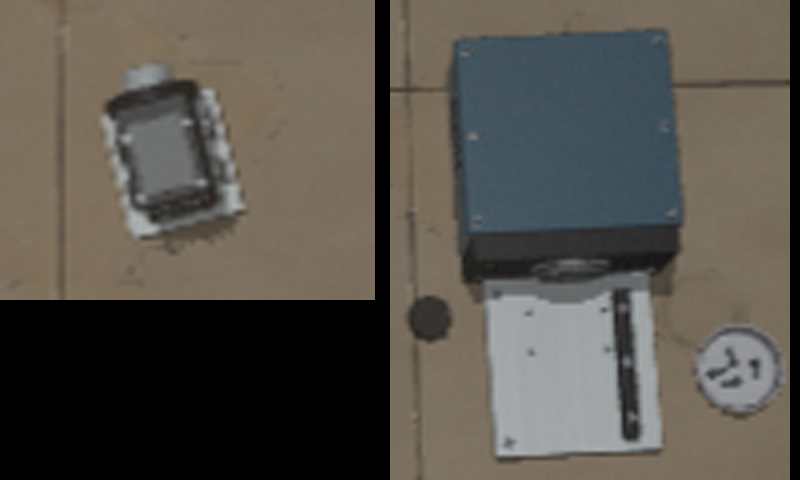

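The crop confirms it: dark grey block, aluminium foot, bright nose pointing away from the robot (about +x). Next I'll take wrist views above the unit and above the head.

Run:
```python
from h import *
import pickle
def q(yaw): return (R.from_euler("z",yaw)*R.from_euler("x",np.pi)).as_quat()
D={}
for n,pos,yaw in (("u",[470,-180,300],-0.045),("k",[475,275,290],0.2)):
    print(env.ik(pos,q(yaw)))
    env.reach(pos,q(yaw)); env.hold(0.3)
    s=env.read_state(); im=viewer.camera("wrist"); cv2.imwrite(f"pics/w_{n}.png",im); D[n]=s
    print(s["time_s"],s["tool_pos"],s["orientation"],s["force"])
pickle.dump(D,open("D.pkl","wb"))
```

```text
[-3.89393963e-01  2.48068947e-01  1.89738666e+00 -4.44089210e-16
  9.96137045e-01  1.22640236e+00]
2.35 [ 469.90562418 -180.39975185  299.96231551] [ 9.99738902e-01 -2.28500995e-02 -2.94135736e-05 -4.12957154e-06] [ 0.04635331 -0.67196122 -0.23203808]
[ 5.03112867e-01  3.27934926e-01  1.80995376e+00 -4.44089210e-16
  1.00370397e+00  1.87390919e+00]
4.3667 [475.26267156 274.45014919 290.01963017] [ 9.95054916e-01  9.93263047e-02 -7.79986783e-06  7.22493402e-06] [-0.34738527 -0.53748213  0.04963258]
```

View pics/w_u.png

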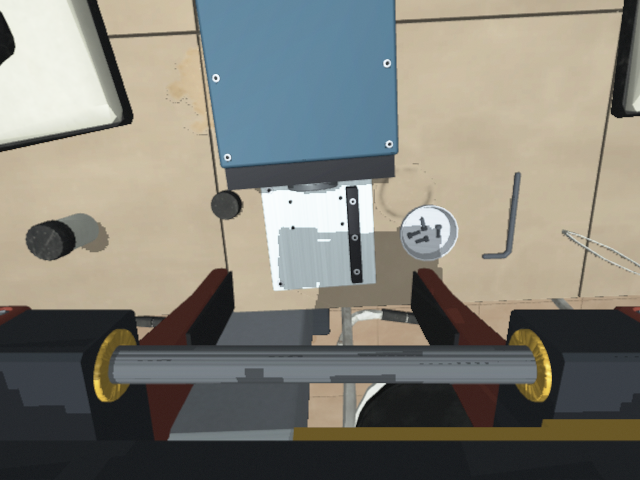

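View pics/w_k.png

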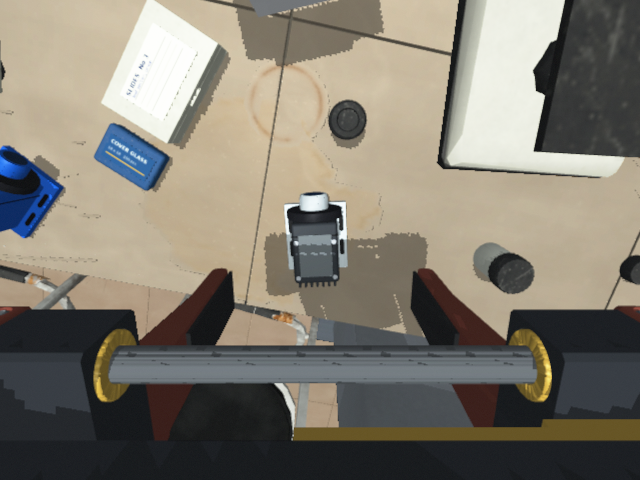

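Wrist views. Unit: lid edge at row ~160, bed corners ~(262,186),(275,290),(375,283), fence guiding edge ~(347,187)-(350,283). Head: foot ~(285,203)-(347,266), nose (313,200). I'll enlarge both.

Run:
```python
import cv2,numpy as np
a=cv2.imread("pics/w_u.png")[150:300,220:400]; b=cv2.imread("pics/w_k.png")[180:300,265:365]
cv2.imwrite("pics/cu.png",cv2.resize(a,None,fx=4,fy=4,interpolation=cv2.INTER_NEAREST))
cv2.imwrite("pics/ck.png",cv2.resize(b,None,fx=5,fy=5,interpolation=cv2.INTER_NEAREST))
```

```text
(no output)
```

View pics/cu.png

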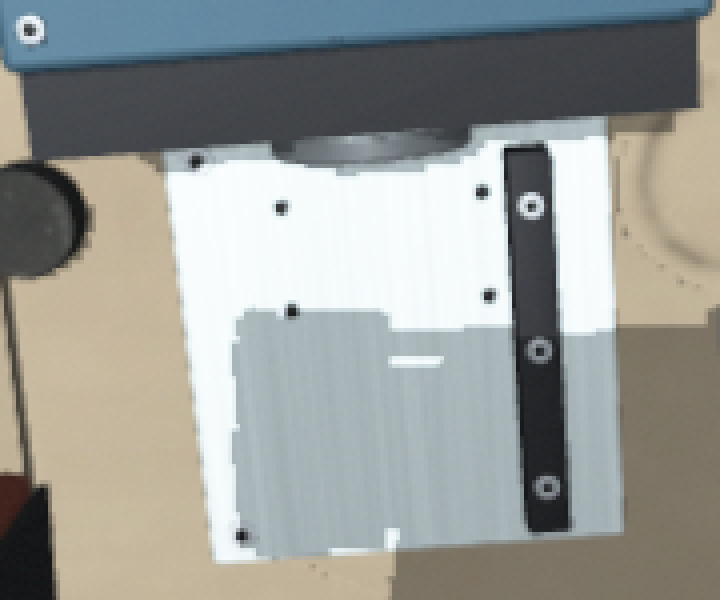

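View pics/ck.png

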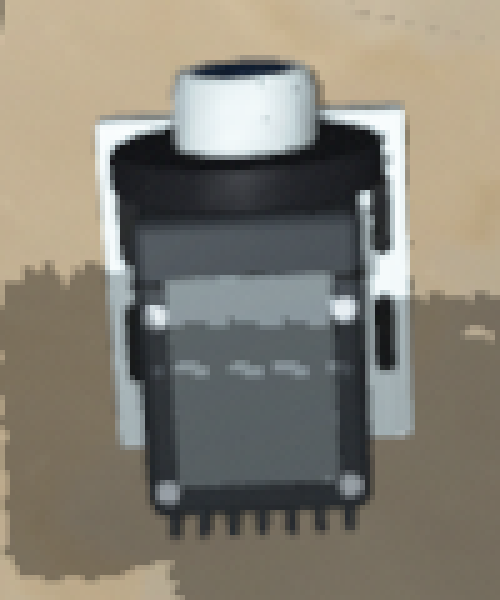

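Run:
```python
from h import *
import pickle
D=pickle.load(open("D.pkl","rb"))
p,T=campose("wrist",D["k"])
f=np.array([[97,121],[405,107],[412,437],[120,446]])/5+[265,180]
X=onplane(p,T,f,9)
print(X.round(1)); e=np.roll(X,-1,0)-X; print(np.linalg.norm(e,axis=1).round(1), np.degrees(np.arctan2(e[:,1],e[:,0])).round(2)); print("head ctr",X.mean(0))
top=np.array([[157,318],[343,308],[351,485],[168,492]])/5+[265,180]
Y=onplane(p,T,top,64);print(Y.round(1),Y.mean(0)); 
p,T=campose("wrist",D["u"])
O=[220,150]
bed=onplane(p,T,np.array([[165,165],[214,562],[608,130],[622,533]])/4+O,12)
fen=onplane(p,T,np.array([[503,148],[527,531]])/4+O,12)
fenr=onplane(p,T,np.array([[549,145],[570,530]])/4+O,26)
bot=onplane(p,T,np.array([[30,158],[698,106]])/4+O,12)
lid=onplane(p,T,np.array([[8,70],[712,15]])/4+O,84)
for n,a in (("bedL",bed[:2]),("bedR",bed[2:]),("fen",fen),("fenr",fenr),("bednear",bed[[3,1]]),("platebot",bot),("lid",lid)):
    d=a[0]-a[1]; print(n,a.round(1).tolist(),np.degrees(np.arctan2(d[1],d[0])).round(2),np.linalg.norm(d).round(1))
# top camera cross-check of the same points
p,T=campose("top"); print("top px bed near corners, foot:",proj(p,T,np.r_[bed[[1,3]],X]).round(1))
```

```text
[[471.7 312.    9. ]
 [487.1 250.1   9. ]
 [416.5 233.    9. ]
 [401.9 295.    9. ]]
[63.8 72.7 63.6 71.8] [ -76.04 -166.44  103.2    13.72]
head ctr [444.30536461 272.50232754   9.        ]
[[449.3 291.5  64. ]
 [457.8 258.8  64. ]
 [424.5 250.3  64. ]
 [416.4 283.4  64. ]] [437.01315532 270.99694261  64.        ]
bedL [[489.1, -119.2, 12.0], [376.3, -122.6, 12.0]] 1.74 112.8
bedR [[492.8, -234.9, 12.0], [379.8, -237.7, 12.0]] 1.44 113.1
fen [[489.4, -207.5, 12.0], [381.6, -211.1, 12.0]] 1.91 107.8
fenr [[491.6, -218.2, 26.0], [387.4, -221.7, 26.0]] 1.93 104.2
bednear [[379.8, -237.7, 12.0], [376.3, -122.6, 12.0]] -88.31 115.2
platebot [[492.6, -84.2, 12.0], [497.9, -258.2, 12.0]] 91.75 174.1
lid [[520.4, -101.4, 84.0], [524.7, -246.7, 84.0]] 91.69 145.4
top px bed near corners, foot: [[401.9 278.8]
 [443.3 276.9]
 [245.9 247.7]
 [267.9 241.9]
 [274.  266.7]
 [251.8 272.3]]
```

Both measurements hold up against the given sizes. Head foot: 63.7 x 72.2 mm (given 64 x 72), centre (444.3, 272.5), yaw 13.6°. Unit bed: 115 mm wide (given 116), yaw 1.75°, origin ≈ (503.9, −174.3), and the fence face comes out at y ≈ −32.9 (given −32). Grasping now.

```bash
cat >> h.py <<'E'
def q(yaw): return (R.from_euler("z",yaw)*R.from_euler("x",np.pi)).as_quat()
UY=np.radians(1.75); UO=np.array([503.9,-174.3,0]); UR=R.from_euler("z",UY).as_matrix()
def u2w(x): return UO+UR@np.array(x,float)
def w2u(x): return UR.T@(np.array(x)-UO)
def st(tag=""):
    s=env.read_state(); print(tag,"t",round(s["time_s"],2),"tcp_u",w2u(s["tool_pos"]).round(2),"f_u",(UR.T@s["force"]).round(2),"w",round(s["width"],2),flush=True); return s
E
python3 - <<'E'
from h import *
yh=np.radians(13.6)
env.reach([444.3,272.5,200],q(yh)); st()
env.move_l([444.3,272.5,107],rate=120,f_stop=15); st("down")
set_gripper(36); st("grip")
env.move_l([444.3,272.5,175],rate=120); env.hold(0.3); s=st("lift")
print(s["wrist_torque"])
cv2.imwrite("pics/w_g.png",viewer.camera("wrist")); cv2.imwrite("pics/s_g.png",viewer.camera("side")[200:400,200:400].repeat(3,0).repeat(3,1))
E
```

```text
t 4.88 tcp_u [-45.48 448.62 200.26] f_u [ 0.58  1.18 -0.21] w 87.85
down t 5.81 tcp_u [-45.32 448.69 107.72] f_u [-0.48 -0.62 -0.73] w 88.17
grip t 6.58 tcp_u [-45.85 448.57 107.06] f_u [-0.54  1.6   0.7 ] w 41.69
lift t 7.6 tcp_u [-46.18 448.26 174.36] f_u [ 0.07 -0.1  -3.23] w 41.65
[-0.00477448 -0.01249869 -0.04782034]
```

View pics/w_g.png

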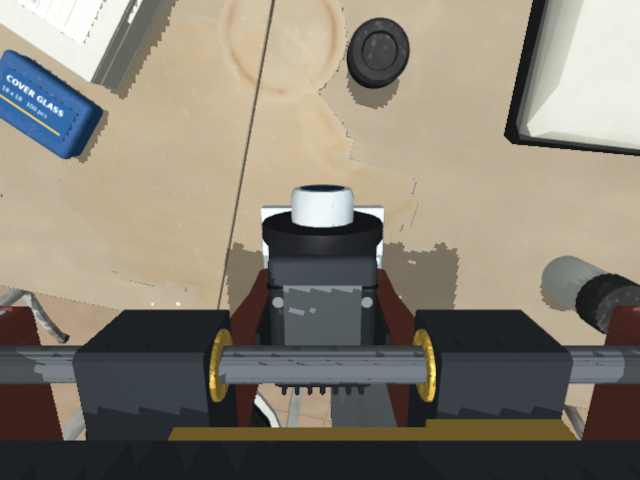

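View pics/s_g.png

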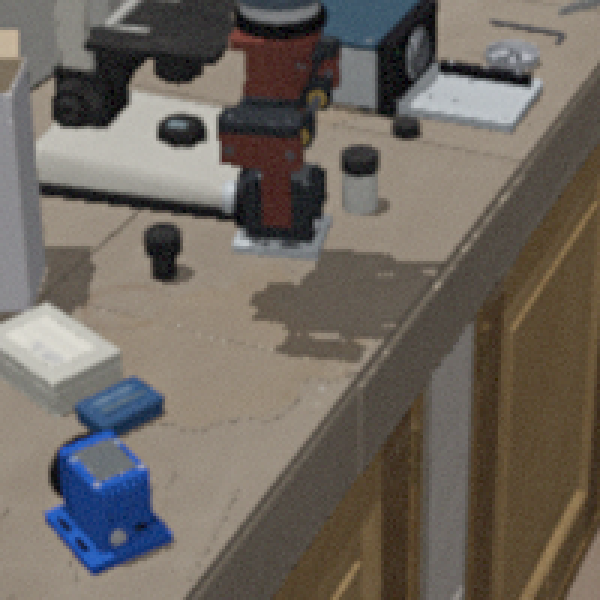

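Grasp is good: width 41.7 mm (block 42), weight −3.2 N, nose centred at column 322. Carrying it to the bed, clear of the fence, and setting it down.

Run:
```python
from h import *
s=env.read_state(); p=s["tool_pos"].copy(); p[2]=205
env.move_l(p,rate=150)
env.move_l(u2w([-88,12,205]),rot=q(UY),rate=230); st("over")
env.move_l(u2w([-88,12,128]),rate=90); env.hold(0.3); s=st("pre")
cv2.imwrite("pics/w_p.png",viewer.camera("wrist"))
print(env.move_l(u2w([-88,12,115]),rate=12,f_stop=4)); s=st("touch")
env.hold(0.2); st("after"); print(R.from_quat(s["orientation"]).as_matrix()[:,0])
```

```text
over t 10.11 tcp_u [-88.09  12.62 204.94] f_u [-0.53 -0.14 -3.14] w 41.88
pre t 11.42 tcp_u [-87.81  11.9  128.37] f_u [ 0.65 -0.38 -2.98] w 41.7
True
touch t 12.22 tcp_u [-88.05  12.01 118.96] f_u [-0.03  1.25  5.44] w 41.49
after t 12.42 tcp_u [-88.07  12.03 118.97] f_u [-1.32  0.37  5.73] w 41.87
[ 9.99534637e-01  3.05026039e-02 -3.15854581e-04]
```

View pics/w_p.png

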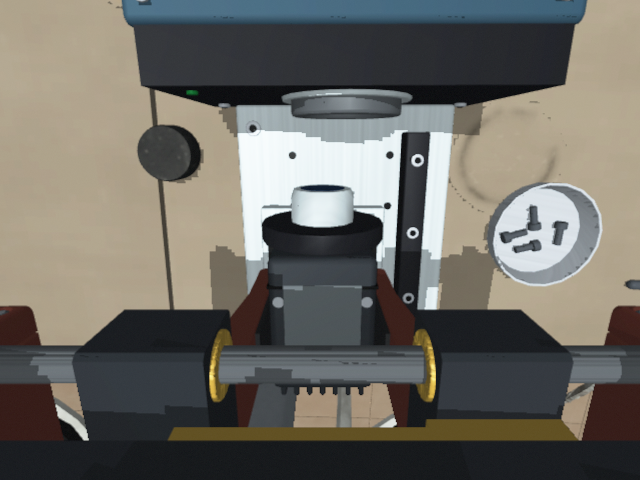

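Contact came at TCP z 118.96 (119.06 expected), so the head is flat on the bed. Now I'll ease off the down-load and push sideways to the fence.

Run:
```python
from h import *
s=env.read_state(); z=s["tool_pos"][2]
x,y=-88,12.0
for i in range(8):
    f=np.mean([env.read_state()["force"][2] for _ in range(1)])
    if f<0.5: break
    z+=0.15; env.move_l(u2w([x,y,z]),rate=10); env.hold(0.1); st(f"z{z:.2f}")
r=env.move_l(u2w([x,-6,z]),rate=10,f_stop=5); st(f"side {r}")
env.hold(0.3); st("hold")
```

```text
z119.12 t 12.77 tcp_u [-87.97  11.98 119.02] f_u [ 0.71 -0.45 -1.67] w 41.63
side True t 13.86 tcp_u [-88.11   1.48 119.03] f_u [0.69 2.32 4.36] w 42.26
hold t 14.16 tcp_u [-88.09   1.5  119.02] f_u [0.07 2.46 5.67] w 42.03
```

Run:
```python
from h import *
cv2.imwrite("pics/w_f.png",viewer.camera("wrist"))
s=env.read_state(); z=119.12; y=w2u(s["tool_pos"])[1]
for i in range(8):
    z+=0.15; env.move_l(u2w([-88,y,z]),rate=10); env.hold(0.1); s=st(f"z{z:.2f}")
    if s["force"][2]<1: break
for k in range(12):
    y-=0.4; env.move_l(u2w([-88,y,z]),rate=10); env.hold(0.15); s=st(f"y{y:.2f}")
    f=UR.T@s["force"]
    if f[1]>8 or f[2]>12: break
```

```text
z119.27 t 14.57 tcp_u [-88.15   1.51 119.14] f_u [-0.12 -0.17 -1.53] w 41.72
y1.10 t 14.97 tcp_u [-88.17   1.34 119.17] f_u [ 0.21  3.76 -1.89] w 41.79
y0.70 t 15.38 tcp_u [-88.23   1.24 119.19] f_u [ 2.18  6.86 -0.03] w 41.64
y0.30 t 15.78 tcp_u [-88.21   1.17 119.18] f_u [ 2.69 10.01 -0.14] w 41.79
```

View pics/w_f.png

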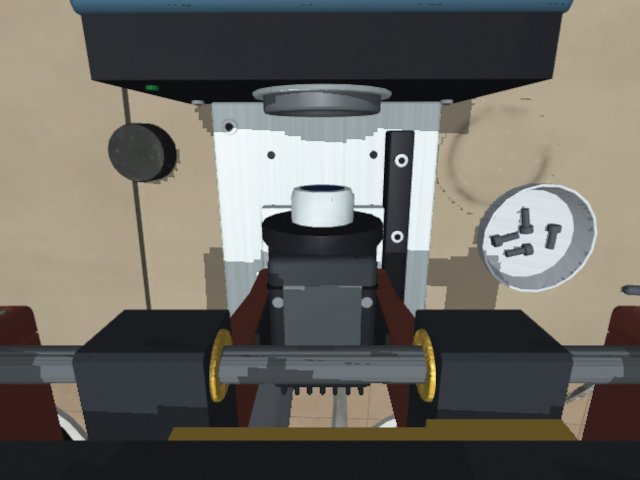

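Run:
```python
from h import *
for i in range(3):
    s=env.read_state(); print((UR.T@s["wrist_torque"]).round(3),(UR.T@s["force"]).round(2)); env.hold(0.05)
im=viewer.camera("wrist"); cv2.imwrite("pics/w_f2.png",cv2.resize(im[120:310,240:460],None,fx=3,fy=3,interpolation=cv2.INTER_NEAREST))
print(np.degrees(R.from_quat(s["orientation"]).as_euler("xyz")))
```

```text
[ 1.958 -0.548  0.321] [ 2.69 10.01 -0.14]
[ 1.952 -0.583  0.337] [ 3.    9.38 -0.11]
[ 1.943 -0.573  0.311] [2.09 9.8  0.64]
[-179.80073023    0.25882383    1.73869551]
```

View pics/w_f2.png

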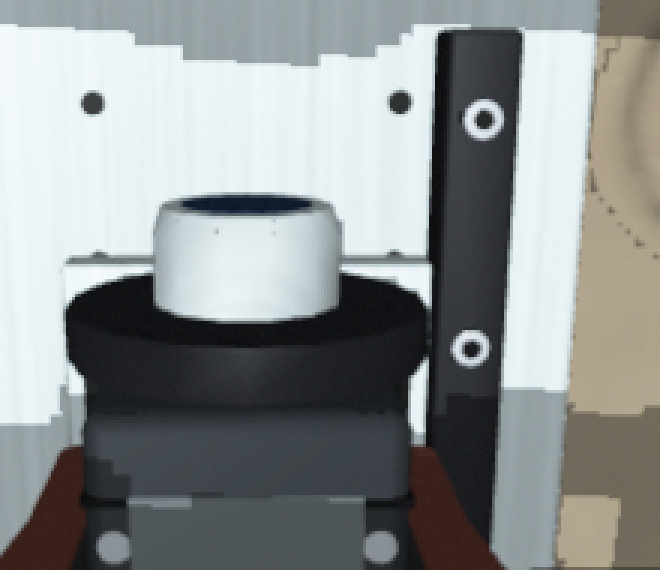

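Moment z is +0.32 N·m at 10 N, so the front corner touches first. I'll turn the tool slightly counter-clockwise until the moment balances.

Run:
```python
from h import *
z=119.27; y=0.5
for d in (0.0,0.3,0.6,0.9,1.2,1.5):
    env.move_l(u2w([-88,y,z]),rot=q(UY+np.radians(d)),rate=10); env.hold(0.15); s=st(f"yaw+{d}")
    t=UR.T@s["wrist_torque"]; print(t.round(3),np.degrees(R.from_quat(s["orientation"]).as_euler("xyz")).round(2))
    if d and t[2]<0.03: break
```

```text
yaw+0.0 t 16.38 tcp_u [-88.53   1.39 119.05] f_u [ 1.22  8.37 -0.62] w 41.77
[ 1.795 -0.304  0.303] [-1.7991e+02  9.0000e-02  1.7500e+00]
yaw+0.3 t 16.77 tcp_u [-88.62   1.36 119.05] f_u [ 0.57  9.04 -1.17] w 41.93
[ 1.681 -0.208 -0.085] [-1.799e+02  9.000e-02  1.990e+00]
```

The moment crosses zero at about +0.23° (fence yaw ≈ 1.97°, and the camera gave 1.92°). The foot is therefore flush with the nose still outside. I'll keep a light side preload and slide along the fence.

```bash
cat >> h.py <<'E'
_c=u2w([-88.6,1.36,0]); UY=np.radians(1.97); UR=R.from_euler("z",UY).as_matrix(); UO=_c-UR@np.array([-88.6,0,0])
E
python3 - <<'E'
from h import *
z=119.2
env.move_l(u2w([-88.5,-0.5,z]),rot=q(UY),rate=10); env.hold(0.4); s=st("flush"); print((UR.T@s["wrist_torque"]).round(3))
r=env.move_l(u2w([-50,-0.5,z]),rate=20,f_stop=7); s=st(f"slide {r}"); print((UR.T@s["wrist_torque"]).round(3))
env.hold(0.2); st("hold")
cv2.imwrite("pics/w_s.png",viewer.camera("wrist"));
E
```

```text
flush t 17.43 tcp_u [-8.8650e+01  6.0000e-02  1.1907e+02] f_u [ 1.96  7.45 -1.71] w 41.79
[ 1.542 -0.395 -0.014]
slide True t 17.8 tcp_u [-88.49   0.13 119.  ] f_u [-1.4   0.59  5.85] w 41.77
[-0.232 -0.021 -0.062]
hold t 18.0 tcp_u [-88.49   0.13 119.01] f_u [-0.99 -0.41  6.21] w 42.23
```

View pics/w_s.png

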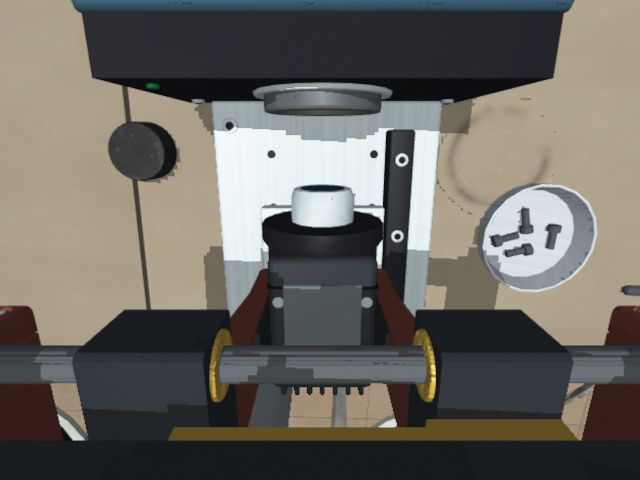

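f_stop latches the measured pose, so the preload dropped. I'll re-apply it and slide in short checked steps without f_stop.

Run:
```python
from h import *
z=119.2
env.move_l(u2w([-88.4,-0.4,z]),rot=q(UY),rate=10); env.hold(0.3); st("pre")
for x in (-84,-78,-72,-66,-60,-55,-51):
    env.move_l(u2w([x,-0.4,z]),rate=25); s=st(f"x{x}"); f=UR.T@s["force"]; print((UR.T@s["wrist_torque"]).round(2))
    if abs(f[0])>6 or f[1]>14 or f[2]>10: print("STOP"); break
cv2.imwrite("pics/w_s2.png",viewer.camera("wrist"))
```

```text
pre t 18.65 tcp_u [-8.8680e+01  1.1000e-01  1.1901e+02] f_u [0.72 4.91 1.21] w 41.7
x-84 t 18.98 tcp_u [-8.5260e+01  9.0000e-02  1.1908e+02] f_u [-3.48  3.42  5.3 ] w 41.63
[ 0.43  0.71 -0.11]
x-78 t 19.37 tcp_u [-7.9310e+01  9.0000e-02  1.1909e+02] f_u [-4.52  2.34  7.1 ] w 42.25
[ 0.39  0.77 -0.15]
x-72 t 19.76 tcp_u [-7.3380e+01  1.1000e-01  1.1906e+02] f_u [-3.53  3.27  5.93] w 42.04
[ 0.41  0.74 -0.14]
x-66 t 20.15 tcp_u [-6.735e+01  8.000e-02  1.191e+02] f_u [-4.94  3.47  7.58] w 41.91
[ 0.4   0.74 -0.13]
x-60 t 20.54 tcp_u [-6.1380e+01  7.0000e-02  1.1909e+02] f_u [-4.98  3.39  6.78] w 41.74
[ 0.39  0.78 -0.16]
x-55 t 20.89 tcp_u [-5.6430e+01  7.0000e-02  1.1911e+02] f_u [-5.18  2.82  6.35] w 42.18
[ 0.36  0.8  -0.18]
x-51 t 21.2 tcp_u [-5.247e+01  7.000e-02  1.191e+02] f_u [-4.69  2.69  6.69] w 42.16
[ 0.33  0.84 -0.25]
```

View pics/w_s2.png

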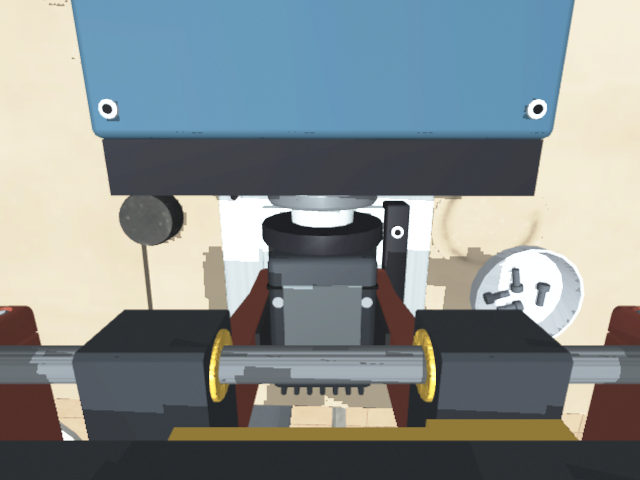

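The nose is entering the collar cleanly and centred. I'll take some down-load off, then find first touch in small steps.

Run:
```python
from h import *
z=119.33; x=-51.0
env.move_l(u2w([x,-0.4,z]),rate=10); env.hold(0.15); st("ease")
while x<-42.6:
    x+=0.7; env.move_l(u2w([x,-0.4,z]),rate=8); env.hold(0.1); s=st(f"x{x:.1f}"); f=UR.T@s["force"]
    if f[0]<-6.5: break
```

```text
ease t 21.65 tcp_u [-5.2500e+01  7.0000e-02  1.1909e+02] f_u [-5.46  2.86  5.97] w 41.94
x-50.3 t 22.0 tcp_u [-5.187e+01  9.000e-02  1.191e+02] f_u [-5.36  2.57  6.78] w 42.04
x-49.6 t 22.35 tcp_u [-5.1140e+01  7.0000e-02  1.1912e+02] f_u [-5.8   2.3   5.22] w 42.1
x-48.9 t 22.7 tcp_u [-5.0450e+01  8.0000e-02  1.1909e+02] f_u [-5.49  1.83  5.5 ] w 41.89
x-48.2 t 23.05 tcp_u [-4.9730e+01  9.0000e-02  1.1909e+02] f_u [-5.04  2.57  5.58] w 41.41
x-47.5 t 23.4 tcp_u [-4.905e+01  7.000e-02  1.191e+02] f_u [-5.93  2.92  6.73] w 41.89
x-46.8 t 23.75 tcp_u [-4.8390e+01  8.0000e-02  1.1909e+02] f_u [-5.76  2.11  5.86] w 41.94
x-46.1 t 24.1 tcp_u [-4.7660e+01  6.0000e-02  1.1912e+02] f_u [-6.11  2.34  6.26] w 41.6
x-45.4 t 24.45 tcp_u [-4.695e+01  8.000e-02  1.191e+02] f_u [-5.05  2.53  6.45] w 41.86
x-44.7 t 24.8 tcp_u [-4.6260e+01  7.0000e-02  1.1911e+02] f_u [-5.39  2.6   5.63] w 41.44
x-44.0 t 25.15 tcp_u [-4.5560e+01  4.0000e-02  1.1911e+02] f_u [-4.8   2.14  6.25] w 41.77
x-43.3 t 25.5 tcp_u [-4.4850e+01  8.0000e-02  1.1911e+02] f_u [-5.39  1.88  6.05] w 41.75
x-42.6 t 25.85 tcp_u [-4.4130e+01  7.0000e-02  1.1912e+02] f_u [-4.38  2.03  6.28] w 42.06
```

Drag is about 5 N, from a bed load of roughly 9 N. I'll raise the command until that load is light, so the push reads clearly.

Run:
```python
from h import *
z=119.33; x=-43.6
for i in range(8):
    z+=0.12; env.move_l(u2w([x,-0.4,z]),rate=8); env.hold(0.15); s=st(f"z{z:.2f}"); f=UR.T@s["force"]
    if f[2]<0: break
s=env.read_state();print((UR.T@s["wrist_torque"]).round(2),np.degrees((R.from_matrix(UR).inv()*R.from_quat(s["orientation"])).as_euler("xyz")))
```

```text
z119.45 t 26.27 tcp_u [-4.4300e+01  5.0000e-02  1.1908e+02] f_u [-2.32  4.04 -0.22] w 41.79
[ 0.9   0.41 -0.14] [-1.79942029e+02  1.04306071e-01 -1.29598523e-02]
```

Run:
```python
from h import *
z=119.5; x=-43.6
for i in range(12):
    x+=0.5; env.move_l(u2w([x,-0.4,z]),rate=8); env.hold(0.12); s=st(f"x{x:.1f} z{z:.2f}"); f=UR.T@s["force"]
    if f[2]>1: z+=0.1
    if f[2]<-2: z-=0.08
    if f[0]<-9: break
```

```text
x-43.1 z119.50 t 26.64 tcp_u [-4.4080e+01  6.0000e-02  1.1911e+02] f_u [-3.71  4.06 -0.1 ] w 41.75
x-42.6 z119.50 t 27.01 tcp_u [-4.382e+01  4.000e-02  1.191e+02] f_u [-4.52  3.15  1.3 ] w 41.77
x-42.1 z119.60 t 27.38 tcp_u [-4.3590e+01  7.0000e-02  1.1912e+02] f_u [-5.81  2.03  1.89] w 42.21
x-41.6 z119.70 t 27.74 tcp_u [-4.3170e+01  6.0000e-02  1.1916e+02] f_u [-5.79  1.99  1.62] w 42.08
x-41.1 z119.80 t 28.11 tcp_u [-4.2770e+01  5.0000e-02  1.1918e+02] f_u [-5.49  2.73 -0.6 ] w 41.86
x-40.6 z119.80 t 28.48 tcp_u [-4.2530e+01  5.0000e-02  1.1917e+02] f_u [-6.79  1.74  0.29] w 41.82
x-40.1 z119.80 t 28.84 tcp_u [-4.2190e+01  7.0000e-02  1.1917e+02] f_u [-7.02  1.29  2.28] w 41.59
x-39.6 z119.90 t 29.21 tcp_u [-4.1780e+01  5.0000e-02  1.1919e+02] f_u [-7.08  0.74  1.49] w 41.7
x-39.1 z120.00 t 29.57 tcp_u [-4.1360e+01  5.0000e-02  1.1923e+02] f_u [-8.73  1.46  0.28] w 41.85
x-38.6 z120.00 t 29.94 tcp_u [-4.1100e+01  6.0000e-02  1.1921e+02] f_u [-9.08 -0.01  1.59] w 41.61
```

Collar contact is at TCP x ≈ −44, as expected, and the force slope is plausible. Another ~1 mm, with a bit more side preload.

Run:
```python
from h import *
z=120.05; x=-38.6; y=-0.6
for i in range(6):
    x+=0.4; env.move_l(u2w([x,y,z]),rate=8); env.hold(0.15); s=st(f"x{x:.1f} z{z:.2f}"); f=UR.T@s["force"]
    if f[2]>0.5: z+=0.1
    if f[2]<-2: z-=0.08
    if f[0]<-11.2 or w2u(s["tool_pos"])[0]>-40.1: break
env.hold(0.5); s=st("hold");print((UR.T@s["wrist_torque"]).round(2),np.degrees((R.from_matrix(UR).inv()*R.from_quat(s["orientation"])).as_euler("xyz")))
cv2.imwrite("pics/w_e.png",viewer.camera("wrist")); im=viewer.camera("side"); cv2.imwrite("pics/s_e.png",cv2.resize(im[170:270,270:400],None,fx=5,fy=5))
```

```text
x-38.2 z120.05 t 30.34 tcp_u [-4.1020e+01  3.0000e-02  1.1921e+02] f_u [-9.64  1.69  2.42] w 41.56
x-37.8 z120.15 t 30.74 tcp_u [-4.0640e+01  3.0000e-02  1.1926e+02] f_u [-9.6   0.95  1.28] w 41.93
x-37.4 z120.25 t 31.14 tcp_u [-40.33   0.   119.29] f_u [-9.05 -0.08  0.75] w 41.9
x-37.0 z120.35 t 31.54 tcp_u [-4.0020e+01  2.0000e-02  1.1928e+02] f_u [-9.77  0.68 -0.81] w 41.58
hold t 32.04 tcp_u [-4.0060e+01  2.0000e-02  1.1927e+02] f_u [-10.     0.85  -0.92] w 42.08
[ 0.01  1.59 -0.12] [-1.79881990e+02  3.98107454e-01  2.14928713e-02]
```

View pics/w_e.png

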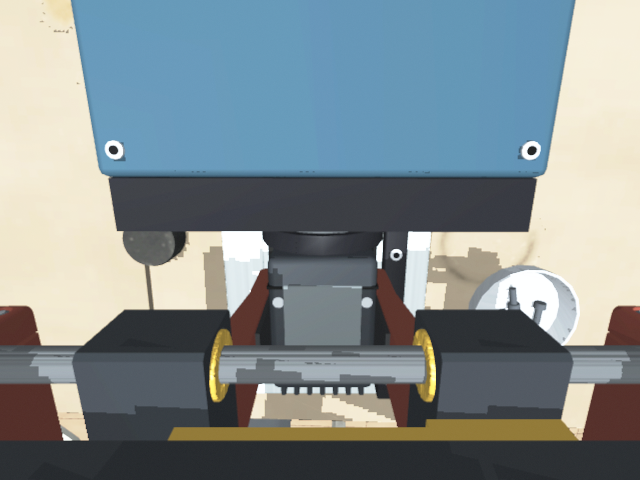

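View pics/s_e.png

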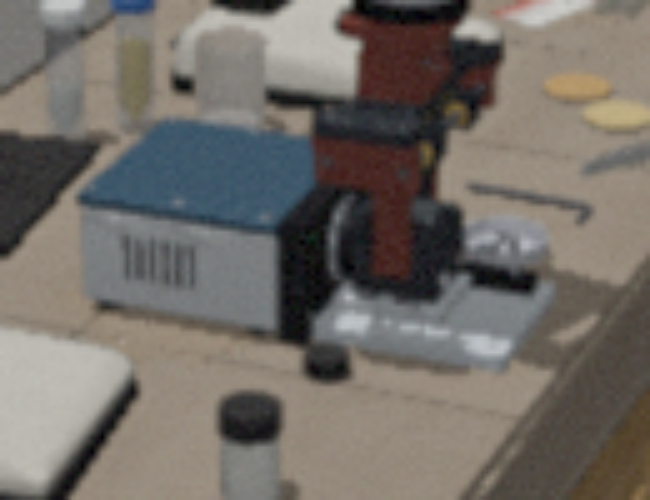

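The nose is in the port, with 10.0 N of steady push at x ≈ −40.06 (≈4 mm on the collar). y is at the fence line, yaw error is 0.02° and pitch 0.4°. The bed still carries ~2 N of the weight. The neighbouring items are untouched in view: dust cap (152,240), dish (525,310). Handing in.

Run:
```python
from h import *
env.hold(0.3); s=st("final"); 
f=UR.T@s["force"]
if -13<f[0]<-7.5: workorder.sign_off(); st("after")
```

```text
final t 32.44 tcp_u [-4.0060e+01  3.0000e-02  1.1928e+02] f_u [-10.13  -0.02   0.04] w 42.0
the job is handed in; nothing more can be done
the job is handed in; nothing more can be done
```

The detector head is fitted and the robot is holding it in place; I handed the job in at about 32 s and no verdict is reported.

I gripped the dark head across its block, lifted it and set it on the bed. With the nose outside, I pushed it onto the fence and turned it about 0.2° until both foot corners bore evenly. Then I slid it along until the flange pressed the collar.

**Last checks**
- **Push:** it was steady at 10.1 N, with the head centre at x ≈ −40.1 mm. That puts the collar about 4 mm in, judged from force and arm position, since the collar itself can't be measured directly.
- **Alignment:** the foot was 0.03 mm from the flush line found by contact. Yaw error was about 0.02° and tool pitch about 0.4°.
- **Seating:** the bed still carried about 2–3 N of the head's weight.
- **Other items:** the dust cap, dish, hex key and objective case looked undisturbed in the last pictures; I didn't measure their positions again.

**Disagreements and weak points**
- **Fence position:** the camera put the fence face about 2 mm from where contact found it, which is within calibration error, so I used the contact value.
- **Side preload:** the sideways force against the fence had dropped to about 0 N by the end, though the position did not change.
- **First slide:** my first slide attempt stopped early, because the force stop released the side preload and pressed the head onto the bed. I re-applied the preload and carried on in short steps.

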